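# Slide the crystallising dish under the dosing tip and start the pump

## Robot

A 6-joint arm with a two-finger parallel gripper is mounted at the origin on the work surface. World frame = base frame: x ahead of the robot, y to its left, z up, the work surface at z = 0. Lengths are in mm, angles in rad, forces in N, time in s.
With the tool pointing down it reaches from about 150 to 775 mm from the base axis. Payload 6.1 kg.
Tool frame: the origin (TCP) lies midway between the tips of the shut fingers; the grasp point (between the pads) lies 19 mm behind it; z points along the fingers, y is the direction in which the jaws open and shut (so a half turn about z gives the same grasp; the last joint's range is limited). The gripper opens to 85 mm and grips with 20 to 120 N. Pads are 22 mm wide; open, the fingers measure 114 mm over their backs; the gripper's body (76 mm by 85 mm) begins 54 mm behind the grasp point. The pads swing forward as they close: fully open they stand 13 mm farther back than shut.
Start: joints at [0, 0.126, -0.04, 1.405, 0, 1.571], TCP at [524.984, -0, 231.295] pointing down, gripper open.
Joint ranges: [-2.72, 2.72], [-0.95, 1.95], [-1.27, 1.35], [-1.78, 2.02], [-1.46, 1.47], [-3.14, 3.14]. Speed limits (rad/s): [2.39, 2.39, 3.01, 3.14, 3.14, 3.14].

## Interface

Orientations are given as a rotation vector (axis times angle).
In Python, from cell import robot, fingers, kinematics, status, imaging, sign_off gives the robot as it stands. Calls block until the motion is done:
- robot.reach(position, orientation): joint-space move of the TCP to a pose.
- robot.move_straight(position, velocity=150, rot=None, stop_force=None): straight line of the TCP; rot=None keeps the orientation; velocity is the mean speed in mm/s. With stop_force (N) it stops when the force on the tool has changed by that much, and returns True; else False.
- robot.goto_joints(angles): joint-space move.
- fingers.gripper_open() and fingers.close_gripper(squeeze=None): open the fingers fully, or close them until they stop; squeeze is the grip in N (None keeps the last).
- robot.wait(seconds).
- kinematics.ik(position, orientation): joint angles nearest the present ones, or None.
- status.read_state(): the state.
- imaging.grab_frame(name): name is "scene" or "side" or "wrist"; returns (picture, depth): 480x640x3 uint8, blue, green, red; 480x640 float32, mm along the optical axis (not along the pixel's ray), 0 where there is no reading.
- imaging.calibration(name): a dict with "K" (3x3 intrinsics, pixels), "R" (3x3) and "t" (3): a world point X has camera coordinates R X + t; the wrist camera has in their place "hand_eye" (4x4, takes a point from camera to tool coordinates, whose origin is the TCP and whose axes are the flange's). Camera axes: x right, y down, z forward; pixel columns grow to the right and rows downward; lengths in mm; the calibration is good to about 2 mm. A picture is of the moment at which its call begins: read the wrist's pose just before it. calibration takes no time and is no camera call.
A pose or a line that the arm cannot do raises robot.Unreachable and nothing moves.
- sign_off(): hands the job in, once; it reports no verdict.
The state is a dict: "t": time; "joint_pos": joint angles; "qd": joint speeds; "joint_efforts": joint torques, N m; "tcp_pos": TCP position; "tool_rot": TCP orientation; "ft_force": force on the tool from outside, world axes, zero at the start; "moment": the same for the moment, N m; "gripper_width": finger opening in mm.
Only numpy, scipy, OpenCV 4.12 (cv2) and the standard library are available. Lean on these libraries where they do the work, as an engineer would, in place of code of your own. Each camera call takes 0.05 s, during which the arm holds its last target.

## Task

Slide the wide glass crystallising dish along the bench, pushing it gently with the fingertips and without gripping or lifting it, until it stands centred under the tip of the dosing pump's arm. When the dish stands still there, press the round start key on top of the pump fully down and let it come back up. Do not bump the dosing arm, do not start the pump before the dish is in place, and leave the flask, the bottle and the small beaker where they stand.

Things in the scene. Friction and masses are not known exactly. Their poses are not given: they have to be found in the camera images.
- dish: wide, low, empty crystallising dish of clear glass with a pale rim: a straight-sided round dish, 115 mm outside diameter, 65 mm high, wall 3.5 mm, about 0.3 kg. It stands loose on the bench (surface at z = 0). Origin: centre of its underside; z up.
- dish_mouth (a point): centre of the dish's mouth, level with the rim, 65 mm above the dish's origin.
- pump: white bench dosing pump, fixed to the bench: housing 170 mm (its x) by 150 mm (its y), top 130 mm above the bench. Origin: centre of the housing's underside. Its front faces its -x; the pump head sticks out 38 mm from the front. A fixed amber feed bottle 86 mm across and 183 mm high stands behind it, 145 mm along +x from the origin, and a thin tube rises to 205 mm there.
- dosing_arm: fixed bent steel tube 8 mm thick, bracketed to the pump housing's -y side: it rises from (-55, -81) mm in the pump's x, y to 189 mm above the bench at its highest, runs forward over the front at that height, then turns down to a white tip. Its origin and axes are those of the pump.
- tip (a point): lower end of the dosing arm's white tip (13 mm thick), 105 mm above the bench, 225 mm from the pump's origin along its -x, that is 140 mm in front of the housing. The dish passes under it with 40 mm to spare.
- start (a joint): travel of the start key in m: 0 at rest, 0.006 fully down. A spring pushes it back; fully down takes about 5 N.
- start_top (a point): centre of the top of the round start key (28 mm across, pressed straight down), on the top of the pump housing towards its front and its +y side. At rest it is 152 mm above the bench and stands 10 mm proud of its black collar (44 mm across, its top 12 mm above the housing), 4 mm when fully down; the key's centre lies at (-45, 35) mm in the pump's x, y. The other keys and the display beside it are flat.
- flask: bystander: loose conical flask of clear glass, foot 80 mm across, 118 mm high. Origin: centre of its underside.
- bottle: bystander: loose amber bottle with a black cap and paper label, 62 mm across, 125 mm high. Origin: centre of its underside.
- beaker: bystander: loose small white porcelain beaker, 52 mm across, 70 mm high. Origin: centre of its underside.
Things that resemble listed ones, but are neither listed nor needed, are in the scene too. Leave any brown or pink look-alike of the dish alone.

How it is judged (in metres and radians):
On the way, in this order (a step that is already met when the one before it is completed fails the run):
1. the dish stands still on the bench, centred under the dosing tip to within 15 mm (horizontal distance between dish_mouth and tip below 0.015 m and linear speed of dish below 0.02 m/s), for 0.3 s.
2. the start key is pressed down (value of joint start above 0.0045 m), for 0.05 s.
At the end, for the whole second after the job is handed in: The dish stands flat and still on the bench with the middle of its mouth within 15 mm (seen from above) of the dosing tip; the start key has been pressed at least 4.5 mm down with the dish there and is up again; flask, bottle and beaker stand within 20 mm of where they stood (all of step 1 and height (world z) of dish below 0.004 m and angle between dish's own z axis and vertical below 0.06 rad and value of joint start below 0.002 m and distance of each of flask, bottle, beaker from where it was at the start of the episode below 0.02 m); the robot touches nothing.
It fails at once if the dish is lifted off the bench or tipped (height (world z) of dish above 0.008 m or angle between dish's own z axis and vertical above 0.2 rad).
It fails at once if the dish is gripped or pressed hard (over 20 N) (contact force between the fingers and dish above 20 N).
It fails at once if the start key is pressed while the dish is not under the tip (value of joint start above 0.003 m and horizontal distance between dish_mouth and tip above 0.018 m).
It fails at once if the robot bumps the dosing arm (over 5 N) (contact force between any of the fingers, the arm and dosing_arm above 5 N).
It fails at once if a bystander is pushed away or knocked over (distance of any of flask, bottle, beaker from where it was at the start of the episode above 0.02 m or angle between any of flask, bottle, beaker's own z axis and vertical above 0.4 rad).
It also fails if it takes over 58 s, if anything falls off the work surface, if the arm or the gripper's body presses on something with over 40 N, if the wrist force passes 120 N, or if a joint passes its speed limit or range.

## Working session

There is one attempt and no reset: what is moved stays moved. The work goes in short steps, each a Python script; the robot and the scene stay as the last script left them, time stands still between calls to the robot, and variables do not carry over. Pictures are saved under pics/ and viewed, and the job is handed in when it is done.

```bash
mkdir -p pics
python3 - <<'E'
from cell import imaging,status
import cv2,numpy as np
for n in("scene","side","wrist"):
    p,d=imaging.grab_frame(n);cv2.imwrite(f"pics/a_{n}.png",p);np.save(f"pics/a_{n}.npy",d)
    print(n,{k:np.round(v,3).tolist() for k,v in imaging.calibration(n).items()})
print(status.read_state())
E
```

```text
scene {'K': [[472.406, 0.0, 319.788], [0.0, 472.406, 241.131], [0.0, 0.0, 1.0]], 'R': [[-0.589, 0.808, 0.019], [0.506, 0.387, -0.771], [-0.631, -0.444, -0.636]], 't': [357.388, -178.807, 1454.985]}
side {'K': [[542.908, 0.0, 321.641], [0.0, 542.908, 237.758], [0.0, 0.0, 1.0]], 'R': [[0.834, -0.551, 0.013], [-0.341, -0.535, -0.773], [0.433, 0.64, -0.634]], 't': [-475.309, 241.375, 1265.763]}
wrist {'K': [[361.572, 0.0, 316.363], [0.0, 361.572, 242.561], [0.0, 0.0, 1.0]], 'hand_eye': [[0.0, -0.964, -0.267, 66.199], [1.0, 0.0, -0.0, -0.428], [0.0, -0.267, 0.964, -141.631], [0.0, 0.0, 0.0, 1.0]]}
{'t': 0.15, 'joint_pos': array([ 2.64375829e-05,  1.26257169e-01, -4.03754205e-02,  1.40540399e+00,
       -2.70958048e-05,  1.57082012e+00]), 'qd': array([ 0.00077463, -0.00144513,  0.00245987,  0.00021753, -0.00011631,
       -0.00149491]), 'joint_efforts': array([-6.60388159e-04, -4.36274636e+01,  3.53150582e+01,  1.35390865e-02,
        2.80258462e-06, -9.74541621e-07]), 'tcp_pos': array([5.24681623e+02, 5.86450360e-03, 2.30699380e+02]), 'tool_rot': array([-2.22083173e+00, -2.22083763e+00,  1.40732437e-03]), 'ft_force': array([-0.37493731,  0.33944833,  0.39531532]), 'moment': array([-0.03881658,  0.02830192,  0.00492354]), 'gripper_width': 85.5483928570836}
```

View pics/a_scene.png

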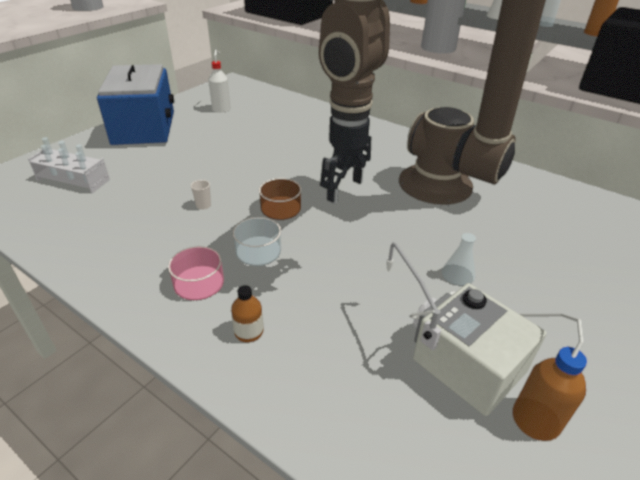

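View pics/a_side.png

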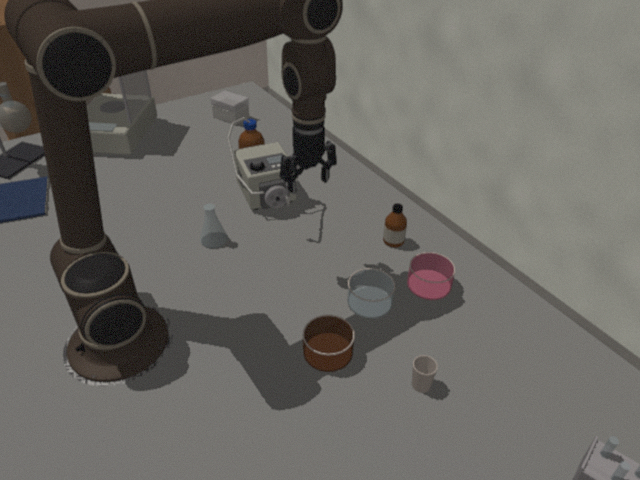

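View pics/a_wrist.png

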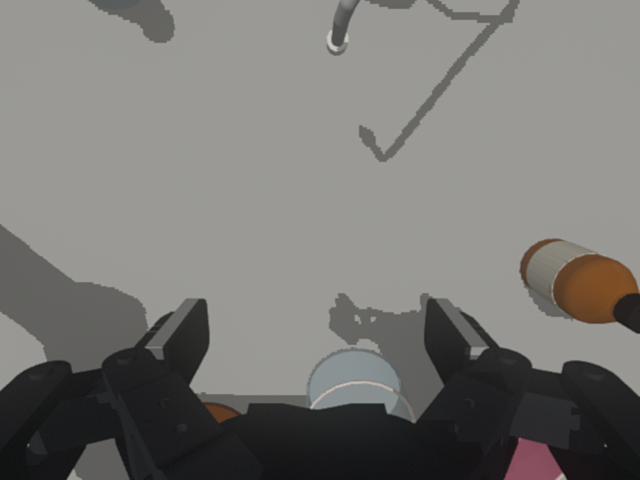

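The scene view shows the clear dish at about (258,241), pink and brown look-alikes either side of it, the dosing tip at about (389,265), and the start key at about (475,297). I'll enlarge crops next.

Run:
```python
import cv2
s=cv2.imread("pics/a_scene.png");d=cv2.imread("pics/a_side.png")
def c(im,x,y,w,h,k,n): cv2.imwrite(n,cv2.resize(im[y:y+h,x:x+w],None,fx=k,fy=k,interpolation=cv2.INTER_CUBIC))
c(s,380,220,200,150,4,"pics/c1.png")
c(s,160,170,160,120,5,"pics/c2.png")
c(d,200,110,160,120,5,"pics/c3.png")
c(d,290,230,200,150,4,"pics/c4.png")
```

```text
(no output)
```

View pics/c1.png

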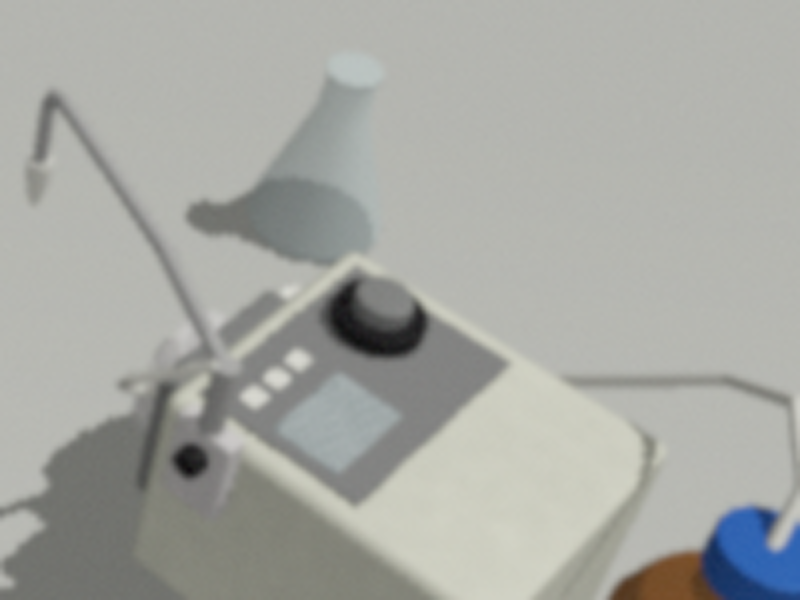

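View pics/c2.png

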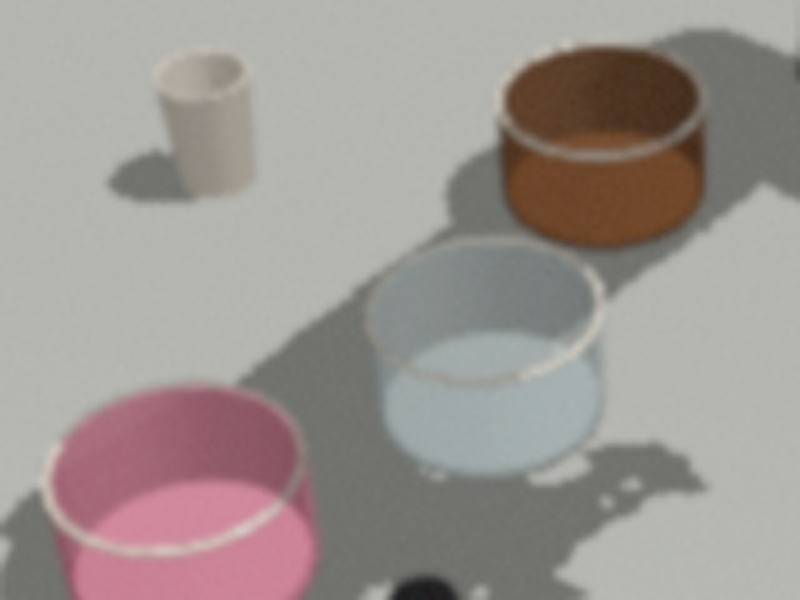

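View pics/c3.png

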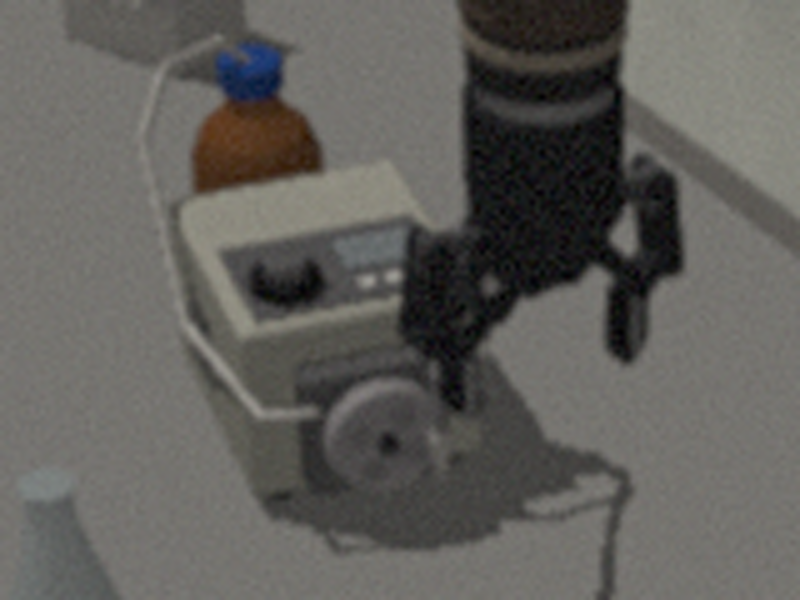

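View pics/c4.png

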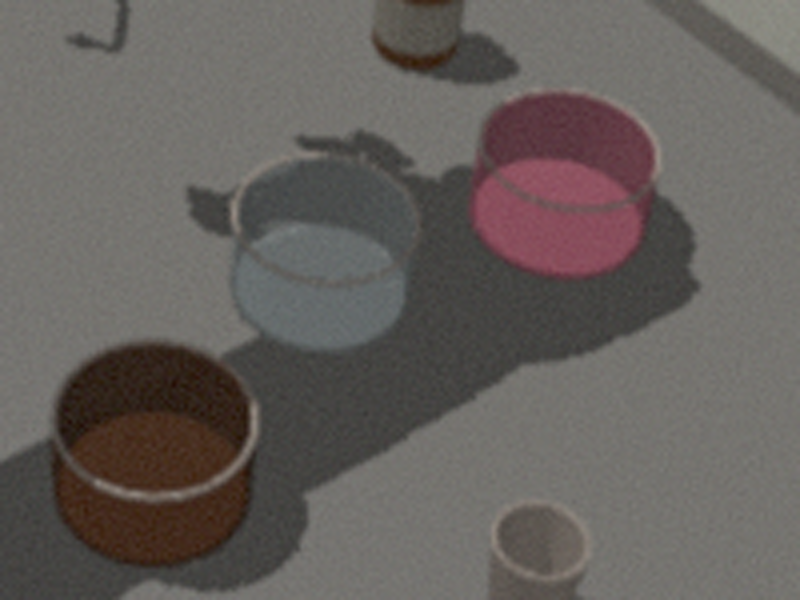

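```bash
cat > h.py <<'E'
import numpy as np
from scipy.optimize import least_squares
from cell import imaging
C={n:imaging.calibration(n) for n in("scene","side")}
def proj(n,X):
    c=C[n];X=np.atleast_2d(X);p=(np.array(c["R"])@X.T).T+np.array(c["t"]);p=(np.array(c["K"])@p.T).T
    return p[:,:2]/p[:,2:]
def ray(n,u,z):
    c=C[n];R=np.array(c["R"]);o=-R.T@np.array(c["t"]);d=R.T@np.linalg.inv(c["K"])@np.array([u[0],u[1],1.])
    return o+d*(z-o[2])/d[2]
a=np.linspace(0,2*np.pi,360)
def circ(n,box,z,r=None):
    """box: l,r,t,b extents of rim circle"""
    def f(p):
        rr=p[2] if r is None else r
        q=proj(n,np.c_[p[0]+rr*np.cos(a),p[1]+rr*np.sin(a),0*a+z])
        return np.array([q[:,0].min(),q[:,0].max(),q[:,1].min(),q[:,1].max()])-box
    x0=ray(n,((box[0]+box[1])/2,(box[2]+box[3])/2),z)
    s=least_squares(f,[x0[0],x0[1],50.][:3 if r is None else 2]);return np.round(s.x,1),np.round(s.fun,1)
E
python3 - <<'E'
from h import *
s=lambda b:np.array([160,160,170,170])+np.array(b)/5
d=lambda b:np.array([290,290,230,230])+np.array(b)/4
for nm,A,B in(("dish",[365,605,236,384],[232,420,152,286]),("brown",[497,705,43,160],[52,258,340,502]),("pink",[40,305,383,557],[478,660,90,212])):
    print(nm,circ("scene",s(A),65),circ("side",d(B),65))
c=lambda x,y:(380+x/4,220+y/4)
for nm,p,z in(("tip",(35,202),105),("key",(383,303),152),("flask",(356,70),118),("c_front+y",(353,258),130),("c_front-y",(165,395),130),("c_rear+y",(655,445),130)):
    print(nm,np.round(ray("scene",c(*p),z),1))
print("beaker",ray("scene",(203,176.5+10-2),70),"bottle cap",ray("scene",(245,293),125),ray("side",(397,208),125))
E
```

```text
dish (array([ 571.5, -216.1,   57.9]), array([ 0., -0., -0.,  0.])) (array([ 570.3, -219.1,   57.9]), array([-0.1,  0.1,  0.2, -0.2]))
brown (array([ 396.6, -288.6,   56.9]), array([-0.1,  0.1,  0.2, -0.2])) (array([ 392.8, -294.8,   57.5]), array([-0.2,  0.2,  0.2, -0.2]))
pink (array([ 741.7, -249.6,   57.8]), array([ 0., -0., -0.,  0.])) (array([ 738.3, -253.6,   57.3]), array([-0.,  0.,  0., -0.]))
tip [538.8 127.  105. ]
key [548.  310.7 152. ]
flask [347.1 222.9 118. ]
c_front+y [504.2 283.1 130. ]
c_front-y [640.3 249.1 130. ]
c_rear+y [534.7 437.4 130. ]
beaker [ 511.17707836 -467.9928931    70.        ] bottle cap [781.83243001 -53.10790121 125.        ] [768.3717116  -67.92500734 125.        ]
```

```bash
cat >> h.py <<'E'
from scipy.spatial.transform import Rotation as Ro
W=imaging.calibration("wrist")
def wray(u,z,st):
    T=np.eye(4);T[:3,:3]=Ro.from_rotvec(st["tool_rot"]).as_matrix();T[:3,3]=st["tcp_pos"]
    M=T@np.array(W["hand_eye"]);o=M[:3,3];d=M[:3,:3]@np.linalg.inv(W["K"])@np.array([u[0],u[1],1.])
    return o+d*(z-o[2])/d[2]
dish0=np.array([571,-217.5]);tip=np.array([539.,127.])
u=(tip-dish0)/np.linalg.norm(tip-dish0);U=np.array([*u,0])
def tool(xdir,tilt=0,fwd=U):
    """down-pointing tool with tool-x along horizontal xdir; tilt so the fingers point forward (along fwd)"""
    z=np.array([0,0,-1.]);x=np.array([*xdir,0.])/np.linalg.norm(xdir);y=np.cross(z,x)
    R=np.c_[x,y,z];ax=np.cross([0,0,-1.],fwd)
    return (Ro.from_rotvec(ax*tilt)*Ro.from_matrix(R)).as_rotvec()
E
python3 - <<'E'
from h import *
from cell import status,kinematics
import cv2
st=status.read_state()
im=cv2.imread("pics/a_wrist.png");cv2.imwrite("pics/c5.png",cv2.resize(im[0:100,290:390],None,fx=6,fy=6,interpolation=cv2.INTER_CUBIC))
print("tip guess",wray((336,46),105,st),"u",u)
for s in(-1,1):
  for tl in(0,.3,.45):
    o=tool(s*u,tl)
    print(s,tl,[None if (q:=kinematics.ik([*(dish0+k*u),z],o)) is None else np.round(q,2).tolist() for k,z in((-95,8),(-95,120),(290,8))])
E
```

```text
tip guess [537.08826835 128.20365881 105.        ] u [-0.09249009  0.99571361]
-1 0 [[-0.49, 0.45, -0.1, 1.02, 0.0, -2.16], [-0.49, 0.4, 0.07, 1.24, 0.0, -2.16], [0.13, 0.26, -0.37, 0.93, 0.0, -1.53]]
-1 0.3 [[-0.6, 0.61, 0.12, 1.27, 0.23, -2.28], [-0.6, 0.56, 0.29, 1.49, 0.23, -2.28], [-0.03, 0.29, -0.37, 0.95, 0.3, -1.7]]
-1 0.45 [[-0.64, 0.71, 0.24, 1.41, 0.33, -2.36], [-0.64, 0.66, 0.41, 1.63, 0.33, -2.36], [-0.1, 0.33, -0.35, 0.98, 0.44, -1.79]]
1 0 [[-0.49, 0.45, -0.1, 1.02, 0.0, 0.98], [-0.49, 0.4, 0.07, 1.24, 0.0, 0.98], [0.13, 0.26, -0.37, 0.93, 0.0, 1.61]]
1 0.3 [[-0.6, 0.61, 0.12, 1.27, 0.23, 0.86], [-0.6, 0.56, 0.29, 1.49, 0.23, 0.86], [-0.03, 0.29, -0.37, 0.95, 0.3, 1.44]]
1 0.45 [[-0.64, 0.71, 0.24, 1.41, 0.33, 0.79], [-0.64, 0.66, 0.41, 1.63, 0.33, 0.79], [-0.1, 0.33, -0.35, 0.98, 0.44, 1.36]]
```

View pics/c5.png

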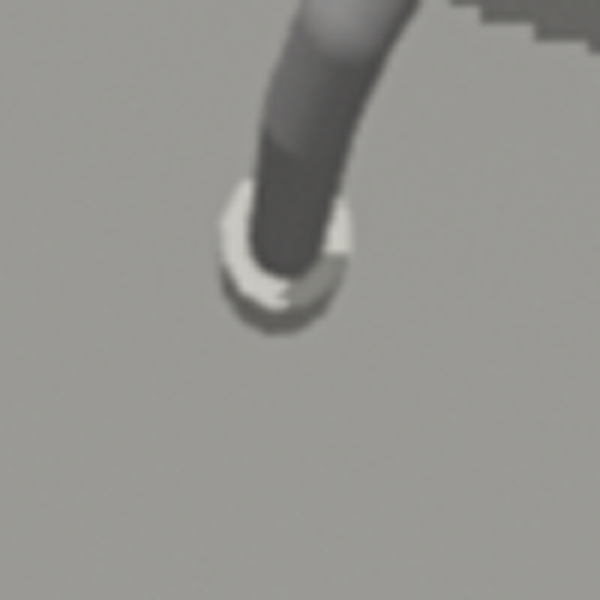

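Wrist ray agrees on the tip (≈538,127). Now I'll descend behind the dish with open fingers as a V-fork, tilted so the gripper body stays clear of the dosing tip.

Run:
```python
from h import *
from cell import robot,status
import cv2
o=tool(-u,.3)
b=dish0-100*u
robot.reach([*b,170],o)
robot.move_straight([*b,10],velocity=120,stop_force=8)
for n in("scene","side"):
    p,_=imaging.grab_frame(n);cv2.imwrite(f"pics/b_{n}.png",p)
st=status.read_state();print(st["t"],st["tcp_pos"],b,st["ft_force"])
```

```text
4.95 [ 580.67560007 -317.37834934   10.862472  ] [ 580.24900881 -317.07136052] [ 0.50929534 -0.18919978 -0.38838377]
```

View pics/b_scene.png

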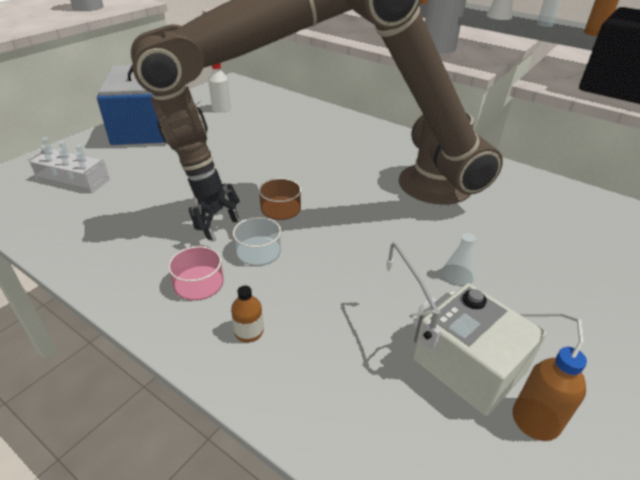

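View pics/b_side.png

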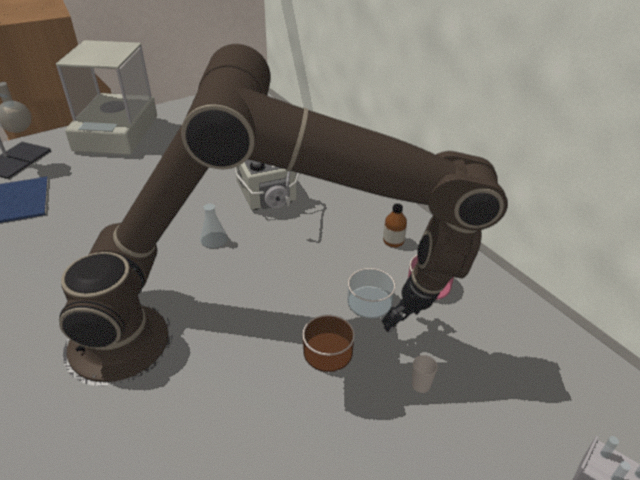

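Scene view: the fork sits behind the dish, fingertips at about (195,230) and (235,215). In the side view the tip is visible near (321,238). I'll push to about 20 mm short.

Run:
```python
from h import *
from cell import robot,status
import cv2
e=tip-72*u
print(robot.move_straight([*e,10],velocity=60,stop_force=12))
robot.wait(.2)
for n in("scene","side","wrist"):
    p,_=imaging.grab_frame(n);cv2.imwrite(f"pics/d_{n}.png",p)
    if n=="scene":cv2.imwrite("pics/d_c1.png",cv2.resize(p[210:330,310:470],None,fx=5,fy=5,interpolation=cv2.INTER_CUBIC))
    if n=="side":cv2.imwrite("pics/d_c2.png",cv2.resize(p[150:270,240:400],None,fx=5,fy=5,interpolation=cv2.INTER_CUBIC))
st=status.read_state();print(st["t"],st["tcp_pos"],e,st["ft_force"])
```

```text
False
11.6833 [545.65964999  55.29903398  10.01076394] [545.65928635  55.30862043] [ 0.17074124 -1.75275213 -0.98911938]
```

View pics/d_c1.png

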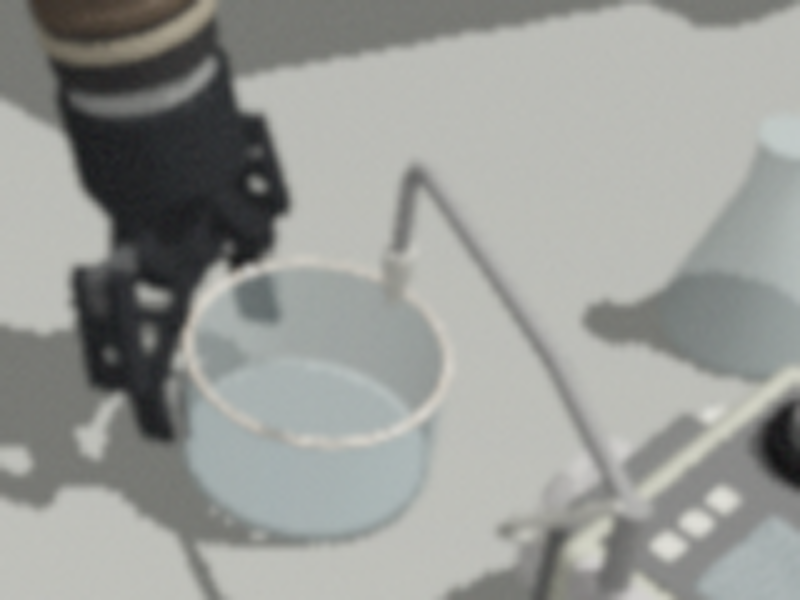

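View pics/d_c2.png

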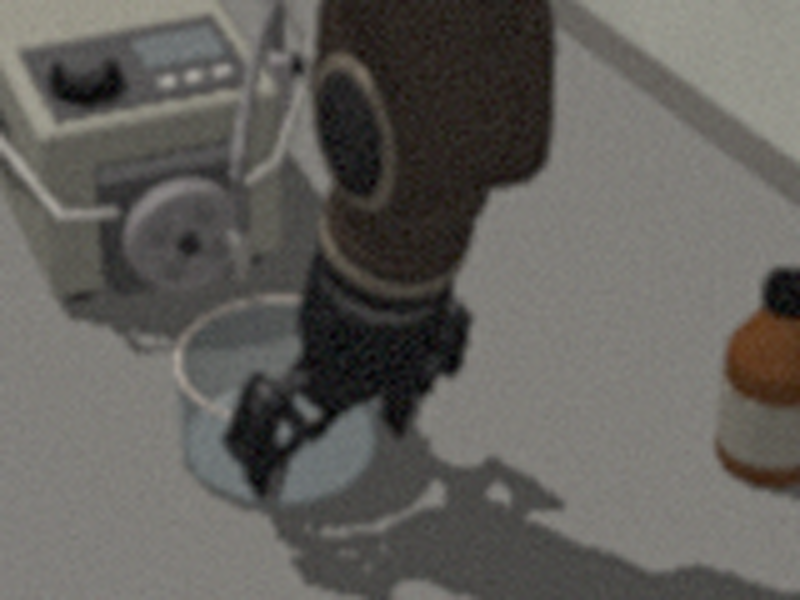

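Run:
```python
from h import *
print(circ("scene",np.array([310+183/5,310+453/5,210+257/5,210+447/5]),65))
print(ray("scene",(310+395/5,210+300/5),105),ray("side",(240+240/5,150+285/5),105))
print(circ("side",np.array([240+174/5,240+174/5+36.5,150+294/5,150+294/5+27]),65))
```

```text
(array([544. ,  97.1,  58.7]), array([-0.1,  0.1,  0.1, -0.1]))
[537.12181149 126.62157716 105.        ] [534.35991684 118.41724872 105.        ]
(array([537.1,  97.3,  53.9]), array([-1. ,  1. ,  1.7, -1.7]))
```

Run:
```python
import cv2
a=cv2.imread("pics/d_side.png")[150:225,250:350];b=cv2.imread("pics/b_side.png")[180:255,280:360]
cv2.imwrite("pics/e1.png",cv2.resize(a,None,fx=8,fy=8,interpolation=cv2.INTER_NEAREST))
a=cv2.imread("pics/d_scene.png")[235:285,360:420]
cv2.imwrite("pics/e2.png",cv2.resize(a,None,fx=12,fy=12,interpolation=cv2.INTER_NEAREST))
```

```text
(no output)
```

View pics/e1.png

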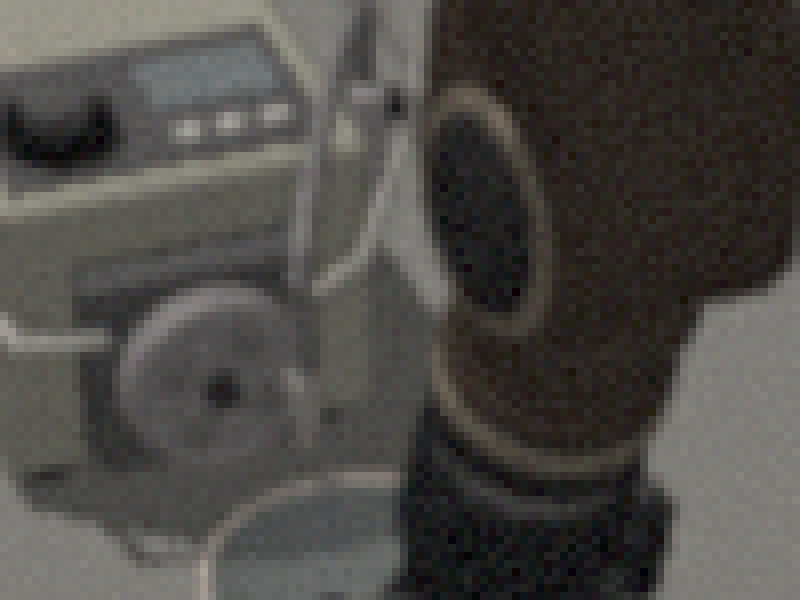

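View pics/e2.png

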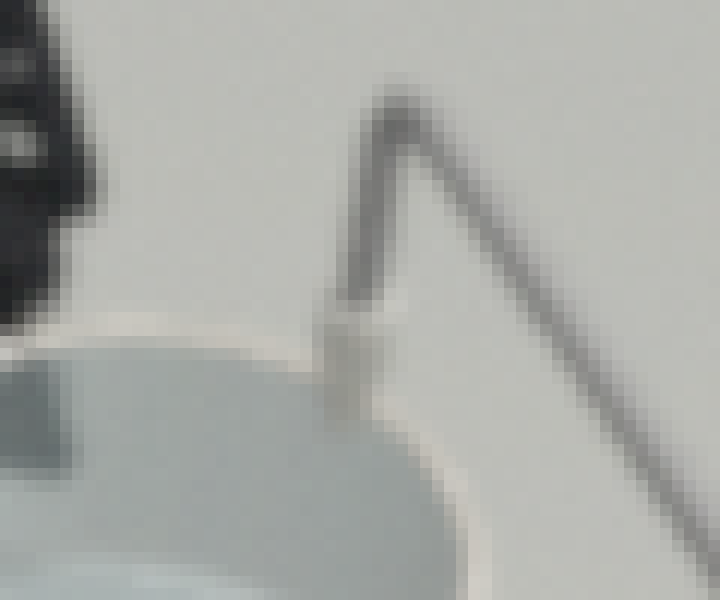

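View pics/d_wrist.png

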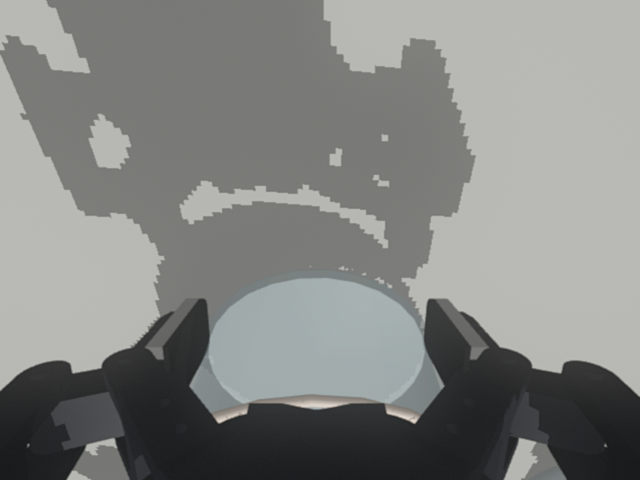

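Run:
```python
from h import *
from cell import robot,status
import cv2
p=status.read_state()["tcp_pos"]+np.array([-5.5,28,0]);p[2]=10
print(robot.move_straight(p,velocity=25,stop_force=7))
robot.wait(.2)
q=p-70*U;
robot.move_straight(q,velocity=70)
n="scene";im,_=imaging.grab_frame(n);cv2.imwrite("pics/f_c1.png",cv2.resize(im[210:330,310:470],None,fx=5,fy=5,interpolation=cv2.INTER_CUBIC))
n="side";im,_=imaging.grab_frame(n);cv2.imwrite("pics/f_c2.png",cv2.resize(im[150:270,240:400],None,fx=5,fy=5,interpolation=cv2.INTER_CUBIC))
st=status.read_state();print(st["t"],st["tcp_pos"],st["ft_force"])
```

```text
False
14.425 [546.54716125  13.99849344  10.02088154] [0.28242771 0.34732411 0.60344666]
```

View pics/f_c1.png

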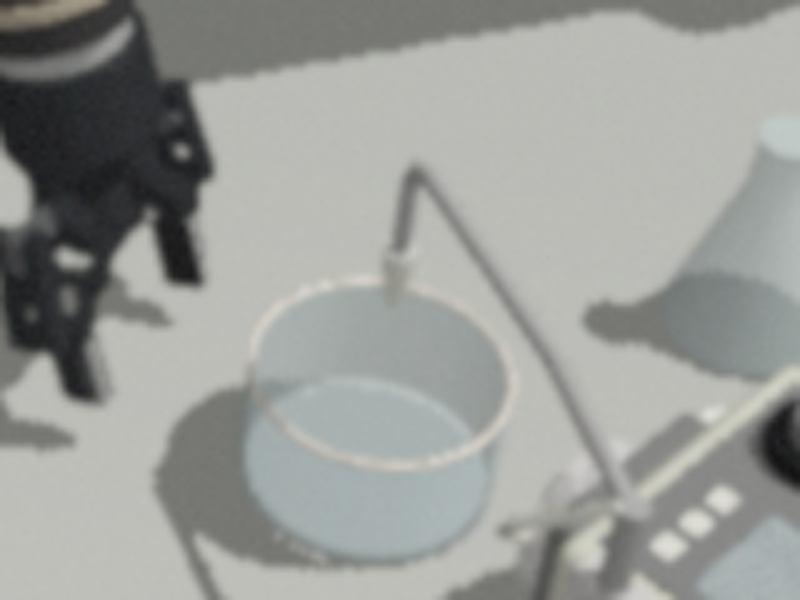

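View pics/f_c2.png

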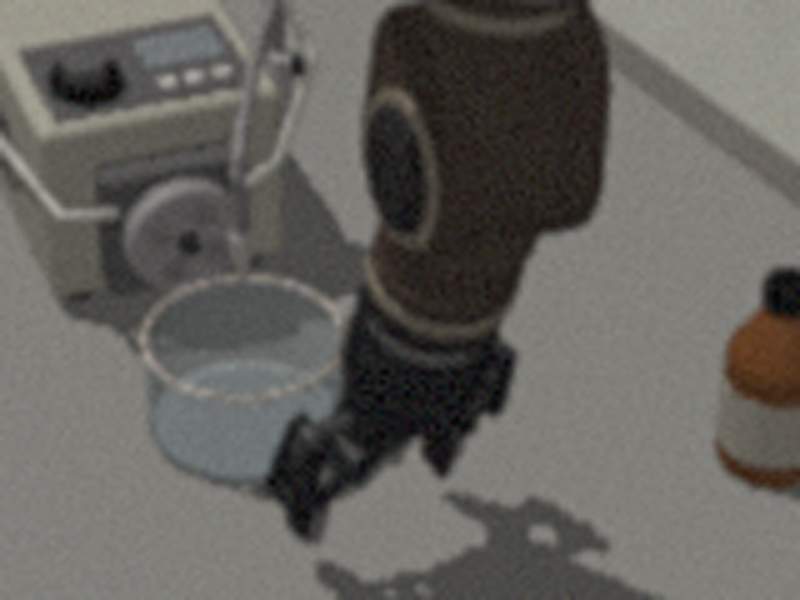

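Run:
```python
from h import *
O=np.array
a_=circ("scene",O([310+247/5,310+518/5,210+278/5,210+470/5]),65)
b_=circ("side",O([240+138/5,240+348/5,150+272/5,150+402/5]),65)
print(a_,b_)
print(ray("scene",(388.8,270.4),105),ray("side",(288.1,206.3),105))
```

```text
(array([538.8, 126.3,  58.2]), array([-0.1,  0.1,  0.1, -0.1])) (array([538.5, 123.8,  59.7]), array([-0.1,  0.1,  0.2, -0.2]))
[538.45530187 126.89850745 105.        ] [536.27719093 121.10173021 105.        ]
```

Run:
```python
from h import *
from cell import robot,status,fingers
import cv2
p=status.read_state()["tcp_pos"]-12*U;p[2]=60
robot.move_straight(p,velocity=150);p[2]=290
robot.move_straight(p,velocity=200)
fingers.close_gripper(squeeze=20)
robot.reach([547,309,300],tool(-u,0))
robot.wait(.3)
st=status.read_state();im,d=imaging.grab_frame("wrist");cv2.imwrite("pics/g_w.png",im);np.save("pics/g_w.npy",d)
import pickle;pickle.dump(st,open("pics/g.pkl","wb"))
im,_=imaging.grab_frame("scene");cv2.imwrite("pics/g_s.png",im)
print(st["t"],st["tcp_pos"],st["gripper_width"])
print("side key",ray("side",(257.5,163.5),152))
```

```text
18.475 [547.48166168 307.8007151  300.11774741] 0.11560263732378792
side key [537.38543937 295.95714824 152.        ]
```

View pics/g_w.png

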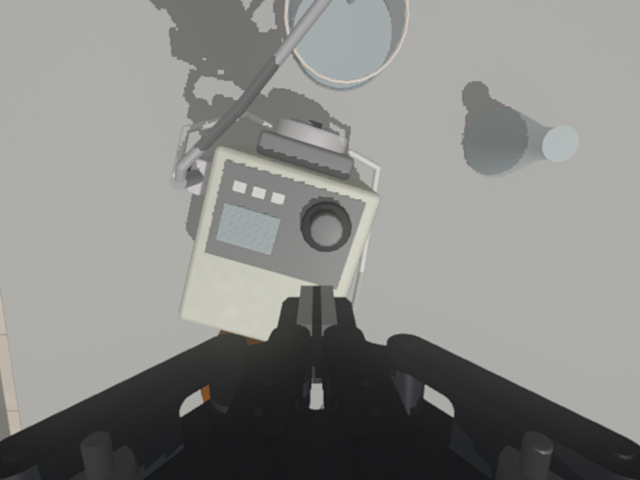

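View pics/g_s.png

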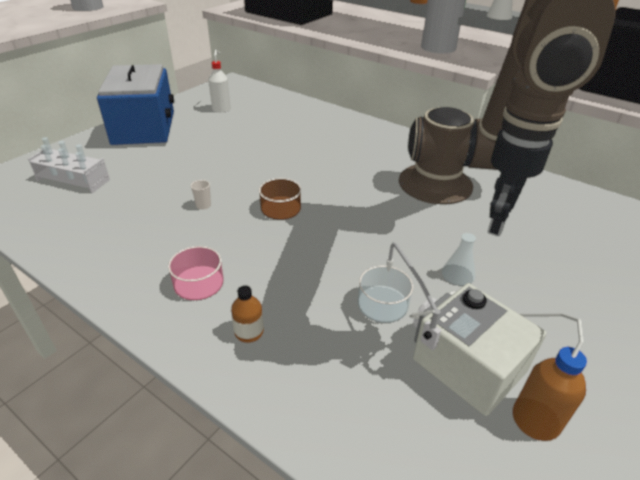

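Run:
```python
from h import *
import pickle,cv2
st=pickle.load(open("pics/g.pkl","rb"))
print("key wrist",wray((326,231),152,st),"collar",wray((326,225),142,st))
print("rim L/R/bottom",wray((285,12),65,st),wray((409,14),65,st),wray((347,84),65,st))
print("corners",[wray(p,130,st)[:2].round(1) for p in((220,148),(380,197),(181,316))])
im=cv2.imread("pics/g_w.png");cv2.imwrite("pics/g_c.png",cv2.resize(im[185:265,280:380],None,fx=6,fy=6,interpolation=cv2.INTER_CUBIC))
```

```text
key wrist [538.79337427 308.50326922 152.        ] collar [538.80984814 305.6708708  142.        ]
rim L/R/bottom [592.25543649 126.58564905  65.        ] [478.46424647 117.84159     65.        ] [528.56318473 182.29349262  65.        ]
corners [array([632.7, 250.9]), array([494.2, 279.4]), array([666.4, 408.6])]
```

View pics/g_c.png

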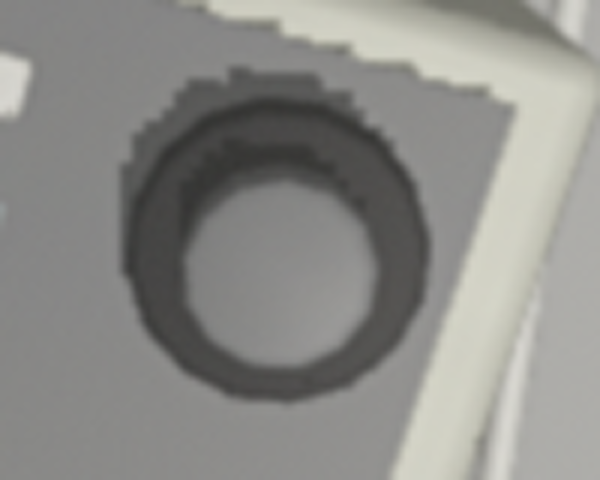

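Wrist view: key top at (327,230) → (538.5,308.5), while the scene view gave x = 548. I'll hover low over the key and compare directly. The wrist-derived dish centre (535,124.5) matches the tip position from the pump geometry (536,125).

Run:
```python
from h import *
from cell import robot,status
import cv2
robot.move_straight([539,308.5,180],velocity=150)
robot.move_straight([539,308.5,161],velocity=50,stop_force=4)
robot.wait(.2)
print(status.read_state()["t"],status.read_state()["tcp_pos"])
im,_=imaging.grab_frame("scene");a=cv2.resize(im[260:335,430:530],None,fx=6,fy=6,interpolation=cv2.INTER_CUBIC)
im,_=imaging.grab_frame("side");b=cv2.resize(im[120:195,220:320],None,fx=6,fy=6,interpolation=cv2.INTER_CUBIC)
cv2.imwrite("pics/h1.png",a);cv2.imwrite("pics/h2.png",b)
im,_=imaging.grab_frame("wrist");cv2.imwrite("pics/h3.png",im)
```

```text
20.2583 [539.14640801 308.60534221 161.31316219]
```

View pics/h1.png

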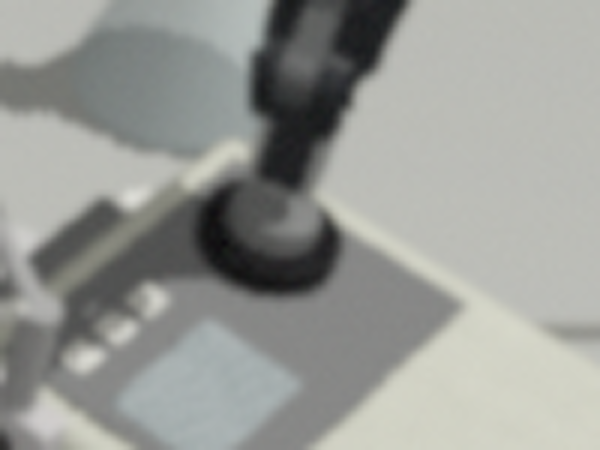

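View pics/h2.png

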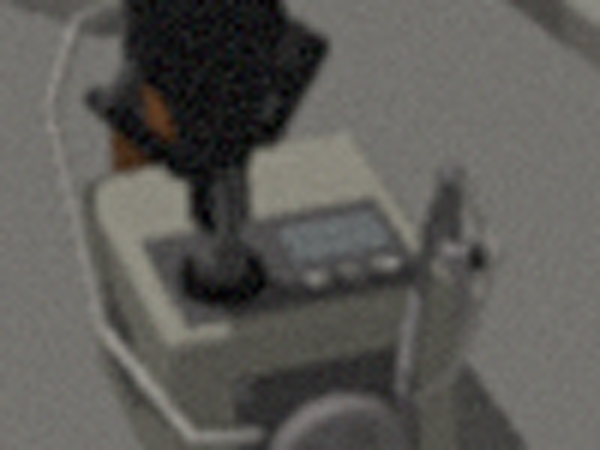

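View pics/h3.png

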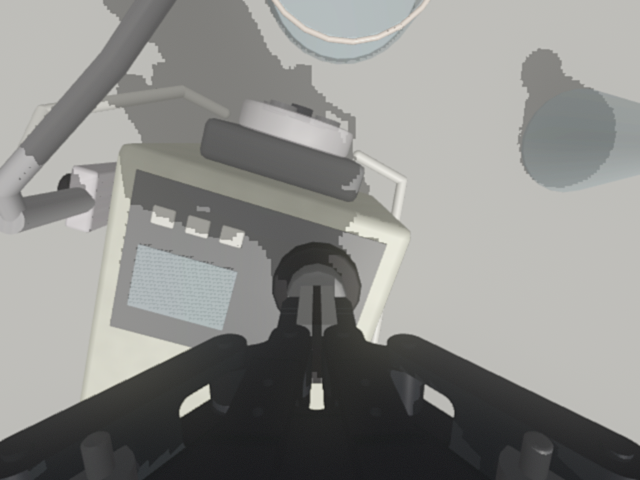

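Fingertips are 9 mm above the key and centred within about 3 mm in both the wrist view (fingertips (317,288)) and scene view (crop (283,190) over key (275,212)). Pressing.

Run:
```python
from h import *
from cell import robot,status
import cv2
s0=status.read_state();f0=s0["ft_force"]
p=s0["tcp_pos"].copy();x,y=539,308.5
for z in(152,150,148,146.5,145.7):
    r=robot.move_straight([x,y,z],velocity=15,stop_force=20)
    s=status.read_state();print(z,r,s["tcp_pos"][2].round(2),(s["ft_force"]-f0).round(2))
robot.wait(.3)
s=status.read_state();print(s["tcp_pos"].round(2),(s["ft_force"]-f0).round(2))
im,_=imaging.grab_frame("scene");cv2.imwrite("pics/i1.png",cv2.resize(im[260:335,430:530],None,fx=6,fy=6,interpolation=cv2.INTER_CUBIC))
```

```text
152 False 152.11 [-0.89  0.45  0.2 ]
150 False 150.2 [-0.54 -0.27  2.11]
148 False 148.16 [-0.39 -0.1   2.76]
146.5 False 146.65 [-0.69 -0.12  3.48]
145.7 False 146.09 [0.14 0.72 5.03]
[539.08 308.51 146.04] [-1.49 -0.74  5.07]
```

View pics/i1.png

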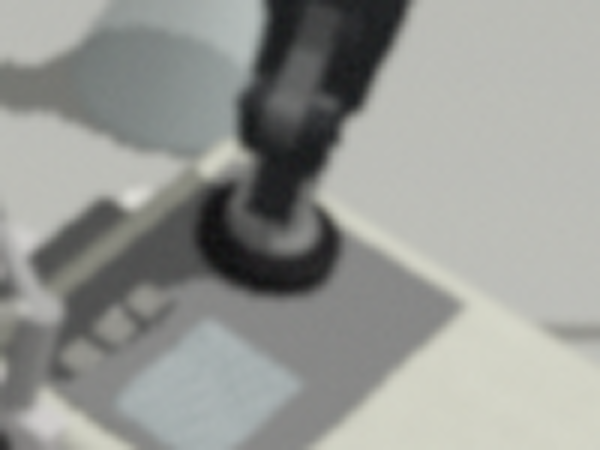

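The key is down about 6 mm at 5 N. I'll push slightly further to confirm the end stop, then release.

Run:
```python
from h import *
from cell import robot,status
import cv2
r=robot.move_straight([539,308.5,144.8],velocity=10,stop_force=10);robot.wait(.2)
s=status.read_state();print(r,s["tcp_pos"].round(2),s["ft_force"].round(2))
robot.move_straight([539,308.5,170],velocity=40)
robot.move_straight([539,308.5,300],velocity=150)
robot.wait(.3)
s=status.read_state();im,_=imaging.grab_frame("wrist");cv2.imwrite("pics/j_w.png",im)
im,_=imaging.grab_frame("scene");cv2.imwrite("pics/j_s.png",im[170:450,160:600])
print(s["t"],s["ft_force"].round(2))
```

```text
False [539.13 308.56 145.99] [-3.22 -1.41  9.96]
25.125 [ 1.78 -0.   -0.57]
```

View pics/j_w.png

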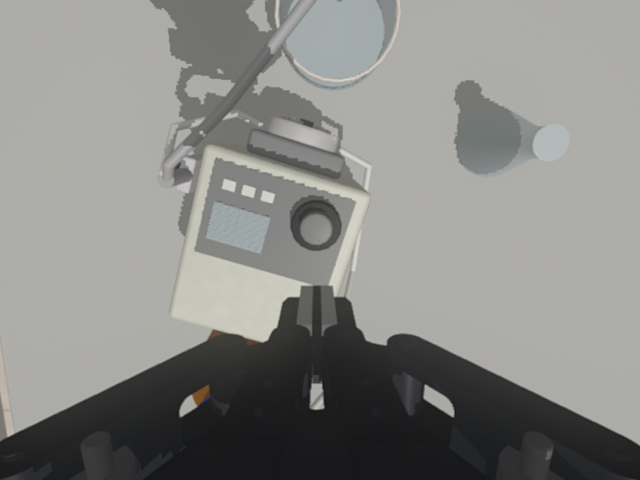

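View pics/j_s.png

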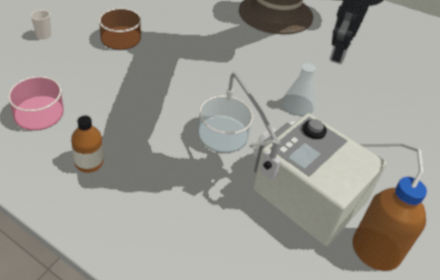

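The key hit its end stop (10 N at 145.99 mm) and is proud again at (316,229) in the wrist view. The scene crop shows the dish under the tip at (225,120), with the flask, bottle and beaker where they were. Handing in.

```bash
python3 -c "
from cell import sign_off
print(sign_off())"
```

```text
the job is handed in; nothing more can be done
None
```

I slid the dish under the dosing tip, pressed the start key fully down and let it come back up, then handed the job in at about 25 s. The system gave no verdict.

- **Dish:** I pushed it with the open fingers behind it as a fork, tilted back to keep clear of the dosing arm. Two pushes were enough, with about 2 N showing on the wrist after the first.
- **Dish position:** My last checks put it about 1 mm (scene camera), 3.5 mm (side camera) and 1–2 mm (wrist camera with the pump's geometry) from the tip. The limit is 15 mm.
- **Start key:** I pressed it with closed fingers until it hit its stop at 145.99 mm with about 10 N. Afterwards the wrist view showed it raised again.
- **Bystanders:** The flask, bottle and beaker look unmoved in the last scene picture. I compared them by eye and did not measure their positions again. Nothing touched the robot at the end.

**Disagreement:** The fixed cameras placed the key 10–13 mm away from the wrist camera's reading. I used the wrist reading, and a close-up with the fingers just above the key showed them centred to within about 3 mm.

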